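Seat the domed rest pad in the dished screw jack

TASK

Get the support jack ready: two steel rest pads and two screw jacks stand on the bench. Pick up the pad with the domed underside and lower it, boss up, into the jack with the dished top, letting go only when it is down in the dish, so that it sits centred, upright and fully home. Leave the flat-footed pad where it stands.

Things in the scene. Friction and masses are not known exactly. Their poses are not given: they have to be found in the camera images.
- dome_pad: Rest pad to be seated, loose, bare steel, 0.4 kg, round about its z axis, standing upright. Lower part: a ball-shaped dome of radius 30 mm, 60 mm across at its widest (27 to 30 mm up), narrowing to a small flat of 24 mm diameter on which it stands. Above it a plain round boss 34 mm in diameter from 31 to 58 mm up: grip it there (any direction). Total height 58 mm. Origin: centre of the underside; z up.
- flat_pad: The other rest pad, to be left alone; loose, bare steel. Same 34 mm boss and same 58 mm height, but its foot is a flat disc 60 mm across and only 10 mm thick, the boss running from 10 to 58 mm up. Origin: centre of the underside; z up.
- dish_seat (a point): Point on the upright axis of the dished jack where the centre of the domed pad's underside lies when fully home: 71 mm above the bench, 20 mm below the rim of the dish. The jack is fixed to the bench: grey base 90 mm across, screw neck, and a steel head, an open round dish, slippery with grease, sides sloping 55 degrees, 62 mm wide inside at the rim, rim 91 mm above the bench. z up.
- flat_jack: The other screw jack, not used; fixed to the bench. Same grey base 90 mm across and same 91 mm height, but its head is a solid flat-topped disc 74 mm across. Origin: centre of its underside, on the bench; z up. Beware when swinging the arm: a fixed shaft stand 350 mm tall, 116 mm across, at x 0.64, y 0.34 m; a timber block (x to 0.48, y -0.18 to 0.08 m) is 60 mm high, its clamp near the robot 200 mm.
Not all that is in view belongs to the job. Leave any pink or turquoise look-alike of the dome_pad alone.

How it is judged:
By the outcome, as a careful person would: the job done as asked, in the order asked, and still so for the second after the job is handed in, with the robot touching nothing.
It also fails if it takes over 38 s, if anything falls off the work surface, if the arm or the gripper's body presses on something with over 40 N, if the wrist force passes 120 N, or if a joint passes its speed limit or range.

ROBOT

A 7-joint arm with a two-finger parallel gripper is mounted at the origin on a cart in front of the work surface, level with it; the furniture and walls round the work are solid. World frame = base frame: x ahead of the robot, y to its left, z up, the work surface at z = 0. Lengths are in mm, angles in rad, forces in N, time in s.
With the tool pointing down it reaches from about 400 to 750 mm from the base axis. Payload 19.5 kg.
Tool frame: the origin (TCP) lies at the very end of the fingers, on their centre line; the grasp point (between the pads) lies 19 mm behind it; z points along the fingers, y is the line along which they close (so a half turn about z gives the same grasp; the last joint's range is limited). The gripper opens to 85 mm and grips with 20 to 120 N. Pads are 22 mm wide; open, the fingers measure 114 mm over their backs; the gripper's body (76 mm by 85 mm) begins 54 mm behind the grasp point. The pads swing forward as they close: fully open they stand 13 mm farther back than shut.
Start: joints at [-1.158, 0.707, -0.028, 1.485, 0.022, 0.951, -0.075], TCP at [252.572, 516.529, 231.268] pointing down, gripper open.
Joint ranges: [-2.71, 2.71], [-0.32, 2.16], [-1.57, 1.52], [0, 2.45], [-1.46, 4.6], [0, 2.02], [-2.83, 2.83]. Speed limits (rad/s): [1.89, 1.89, 2.57, 2.57, 3.01, 3.01, 3.01].

INTERFACE

Orientations are given as a unit quaternion [x, y, z, w].
In Python, from bench import sensors, read_camera, robot, spot_in, cut_out, place_of gives the robot as it stands.
- The arm moves only by the tool play_rows, never from a script. Its argument "increments" is a list of rows, each a list of 5 numbers: the opening, from 0 (shut) to 1 (fully open), then the shift along the tool's x, y, z in units of 0.5 m (1.0 is 0.5 m), then the turn about the tool's z in units of 90 degrees (1.0 is 90 degrees). In form: [[gripper, x, y, z, roll], ...]. A call has 1 to 12 rows; each row is the pose to reach, as a shift and turn from the pose commanded when the call began, along the tool's axes at that moment; what a row does not reach only later rows make up. A row lasts 1/8 s, in which the tool goes at most 62.5 mm and 10.7 degrees, less where a joint would pass 70% of its speed; a pose out of reach is approached as far as the arm can. A call with a number of a shift or a turn outside -1 to 1 is refused whole. A call with a gripper value outside its range is refused whole. The fingers move at their own pace and stop on an object; "squeeze" is the grip in N (left out, the last holds). Time passes only in rows, so rows that repeat a pose let the fingers close. It gives the time, the measured TCP pose, the force, the opening and the grip force at its end, in the units of the state.
- sensors.observe(): the state, without advancing time (a new reading comes with each control period).
- read_camera(name): name is "scene" or "top"; returns a dict with "pixels" (420x560x3 uint8, red, green, blue), "range_z" (420x560 float32, mm along the optical axis (not along the pixel's ray), 0 where there is no reading), "fx", "fy", "cx", "cy" (pixels), "distortion" ([k1, k2, p1, p2, k3] as OpenCV has them; the pictures are not rectified), "world_from_camera" (4x4, takes a point from camera to world coordinates). Camera axes: x right, y up, looking along -z (the intrinsics and any distortion apply to the point x, -y, -z); pixel columns grow to the right and rows downward; lengths in mm; the calibration is good to about 2 mm. A picture is of the moment at which its call begins.
- robot.close_job(): hands the job in; it is judged then, once.
Trained networks look in a picture, given as the dict that the camera call returned (one of the last four; its "shot" number tells which), for a name from the list of things; names that differ only in an ending like _2 or _b are one class to them, and where a whole thing is asked for, a point or a joint stands for the part that bears it (a point fixed in the world has none). Each returns a list of dicts, best first, with "p" (0 to 1); they miss things now and then, are a little off and sometimes report something else, mostly with a low value. They report only what shows in the picture. A call takes as long as a camera call. They do not tell look-alikes from the thing itself.
- spot_in(target, picture): "centre" ([column, row] in pixels, amid what is visible of it).
- cut_out(target, picture): "pixels" (420x560 bool, what is visible of it) and "centre" ([column, row] in pixels, amid what is visible of it).
- place_of(target, picture): "centre" ([column, row] in pixels: a listed point, or the origin of a listed thing).
The state is a dict: "time": time; "joint_positions": joint angles; "qvel": joint speeds; "tau": joint torques, N m; "eef_pos": TCP position; "orientation": TCP orientation; "ft_force": force on the tool from outside, world axes, zero at the start; "moment": the same for the moment, N m; "width": finger opening in mm; "grasp_force": force on a finger pad.
Only numpy, scipy, OpenCV 4.12 (cv2) and the standard library are available. Lean on these libraries where they do the work, as an engineer would, in place of code of your own. Each camera call takes 0.05 s, during which the arm holds its last target. There are 200 camera calls.

## Working session

There is one attempt and no reset: what is moved stays moved. The work goes in short steps, Python scripts to look and compute and a tool call to move; the robot and the scene stay as the last step left them, time stands still between calls to the robot, and variables do not carry over. Pictures are saved under pics/ and viewed, at most 10 in all, crops included, and the job is handed in when it is done.

Besides the shell and the picture viewer there is one more tool, called after "Call:" as name(argument=value, ...), one argument or row to a line, values as JSON. play_rows: Moves the arm, as the interface text tells. Shifts and turns lie within -1 to 1; 1 stands for 0.5 m of shift or 90 degrees of turn. Its arguments: {"type":"object","properties":{"increments":{"type":"array"},"squeeze":{"type":"number"}},"required":["increments"]}

```bash
mkdir -p pics; cat > h.py <<'E'
import numpy as np, cv2
from bench import sensors, read_camera, robot, spot_in, cut_out, place_of
def K(p): return np.array([[p["fx"],0,p["cx"]],[0,p["fy"],p["cy"]],[0,0,1.]])
def ray(p,uv):
    n=cv2.undistortPoints(np.array(uv,float).reshape(-1,1,2),K(p),np.array(p["distortion"],float)).reshape(-1,2)
    return np.c_[n[:,0],-n[:,1],-np.ones(len(n))]
def world(p,uv,d):
    T=np.array(p["world_from_camera"]); c=ray(p,uv)*np.reshape(d,(-1,1)); return c@T[:3,:3].T+T[:3,3]
def atz(p,uv,z):
    T=np.array(p["world_from_camera"]); r=ray(p,uv)@T[:3,:3].T; o=T[:3,3]; return o+r*((z-o[2])/r[:,2])[:,None]
def cloud(p,mask=None):
    m=p["range_z"]>0
    if mask is not None: m=m&mask
    v,u=np.nonzero(m); return np.c_[u,v],world(p,np.c_[u,v],p["range_z"][v,u])
def save(p,f,box=None,s=1):
    a=p["pixels"][...,::-1]
    if box: a=a[box[1]:box[3],box[0]:box[2]]
    cv2.imwrite(f,cv2.resize(a,None,fx=s,fy=s,interpolation=cv2.INTER_CUBIC))
E
python3 - <<'E'
from h import *
s=sensors.observe(); print(s["eef_pos"],s["orientation"],s["width"],s["time"])
for n in ("top","scene"):
    p=read_camera(n); save(p,f"pics/{n}.png"); print(n,np.array(p["world_from_camera"])[:3].round(2).tolist())
    for t in ("dome_pad","flat_pad","flat_jack","dish_seat"):
        for r in place_of(t,p): print(t,"place",round(r["p"],2),np.round(r["centre"]),atz(p,[r["centre"]],71 if t=="dish_seat" else 0).round(0)[0])
        if t!="dish_seat":
          for r in cut_out(t,p):
            _,w=cloud(p,r["pixels"]); 
            if len(w): print(t,"cut",round(r["p"],2),np.round(r["centre"]),len(w),w.mean(0).round(),np.percentile(w[:,2],95).round())
E
```

```text
[252.47338502 516.31430971 230.83758216] [ 2.25436341e-01  9.74257746e-01 -5.35482332e-04 -1.13498590e-04] 85.13429433571373 0.0
top [[0.02, 0.99, -0.1, 404.53], [-1.0, 0.02, 0.01, -105.7], [0.01, 0.1, 0.99, 1207.12]]
dome_pad place 0.65 [407. 201.] [ 542. -454.    0.]
dome_pad place 0.64 [332. 264.] [ 381. -266.    0.]
dome_pad place 0.61 [306. 190.] [ 564. -201.    0.]
dome_pad place 0.27 [136. 218.] [485. 222.   0.]
dome_pad cut 0.85 [336. 266.] 518 [ 378. -270.   37.] 59.0
dome_pad cut 0.7 [309. 191.] 438 [ 566. -206.   40.] 59.0
dome_pad cut 0.66 [409. 199.] 472 [ 543. -447.   40.] 59.0
flat_pad place 0.78 [362. 197.] [ 550. -342.    0.]
flat_pad cut 0.63 [365. 198.] 453 [ 548. -337.   28.] 59.0
flat_jack place 0.81 [238. 164.] [627. -29.   0.]
flat_jack cut 0.58 [239. 164.] 1051 [620. -33.  69.] 93.0
dish_seat place 0.6 [140. 220.] [476. 192.  71.]
scene [[0.84, 0.37, -0.4, 34.98], [-0.54, 0.57, -0.62, -877.66], [-0.0, 0.74, 0.68, 937.82]]
dome_pad place 0.7 [371. 316.] [ 548. -451.    0.]
dome_pad place 0.65 [274. 295.] [ 386. -272.    0.]
dome_pad place 0.62 [316. 250.] [ 562. -205.   -0.]
dome_pad cut 0.93 [272. 290.] 448 [ 375. -279.   38.] 58.0
dome_pad cut 0.76 [373. 310.] 520 [ 540. -458.   39.] 59.0
dome_pad cut 0.7 [318. 244.] 353 [ 561. -216.   38.] 58.0
dome_pad cut 0.29 [302. 197.] 946 [621. -42.  50.] 92.0
flat_pad place 0.68 [342. 283.] [ 552. -335.    0.]
flat_pad cut 0.83 [345. 280.] 467 [ 546. -348.   28.] 58.0
flat_jack place 0.74 [300. 210.] [617. -49.   0.]
flat_jack cut 0.96 [300. 196.] 955 [621. -41.  50.] 92.0
dish_seat place 0.68 [216. 162.] [475. 208.  71.]
```

View pics/top.png

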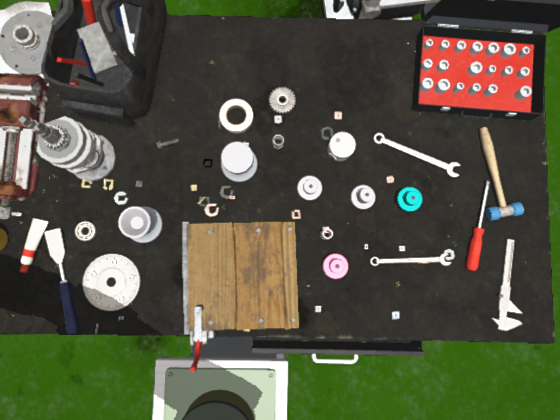

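View pics/scene.png

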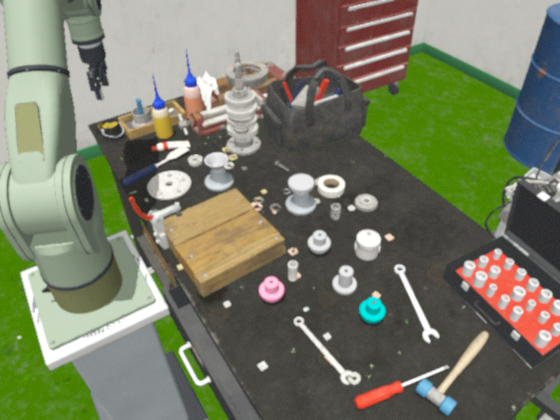

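Candidates for the dome_pad in the top view are grey (309,188), pink (336,266), turquoise (409,199) and grey (363,197). The last is the flat_pad, with a thin foot and a tall boss. The bare-steel pad at (309,188), or (318,242) in the scene view, fits because its body is wide and its boss short. The jack at (140,222) is the dished one, and (238,162) is flat-topped. I'll confirm with a crop and measure.

```bash
python3 - <<'E'
from h import *
from scipy.optimize import least_squares
def circ(P,r=None):
    c=P.mean(0); f=lambda q: np.hypot(P[:,0]-q[0],P[:,1]-q[1])-(r or q[2]); q=least_squares(f,[*c,20],loss="soft_l1").x; return q.round(1)
s=read_camera("scene"); t=read_camera("top")
a=s["pixels"][...,::-1]
c1=cv2.resize(a[220:310,285:375],(400,400),interpolation=cv2.INTER_CUBIC); c2=cv2.resize(a[140:230,180:270],(400,400),interpolation=cv2.INTER_CUBIC)
cv2.imwrite("pics/crop.png",np.hstack([c1,c2]))
for n,p in (("top",t),("scene",s)):
    uv,w=cloud(p)
    for nm,c,R,z0,z1 in (("pad",(564,-205),45,53,63),("padwide",(564,-205),45,18,40),("dish",(475,200),50,86,96),("dishin",(475,200),50,60,85),("flat",(549,-340),45,53,63)):
        k=(np.hypot(w[:,0]-c[0],w[:,1]-c[1])<R)&(w[:,2]>z0)&(w[:,2]<z1); P=w[k]
        if len(P)<8: print(n,nm,len(P)); continue
        q=P[:,:2].astype(np.float32); h=cv2.convexHull(q)[:,0]
        print(n,nm,len(P),"z",np.median(P[:,2]).round(1),"mean",P.mean(0)[:2].round(1),"minc",[np.round(x,1) for x in cv2.minEnclosingCircle(q)],"hullfit",circ(h.astype(float)))
    # neighbours near pad & jack, and path heights
    for nm,c in (("pad",(564,-205)),("jack",(475,200))):
        k=(np.hypot(w[:,0]-c[0],w[:,1]-c[1])<130)&(np.hypot(w[:,0]-c[0],w[:,1]-c[1])>52)&(w[:,2]>15); P=w[k]
        print(nm,"near",np.unique(np.round(P/[25,25,20])*[25,25,20],axis=0).astype(int).tolist()[:40])
E
```

```text
top pad 147 z 56.7 mean [ 567.6 -206.9] minc [array([ 567.5, -206.8]), np.float64(16.9)] hullfit [ 567.7 -206.7   16.4]
top padwide 298 z 30.0 mean [ 566.  -205.3] minc [array([ 568.4, -206.1]), np.float64(30.4)] hullfit [ 568.2 -206.5   29.5]
top dish 285 z 89.3 mean [471.8 203.6] minc [array([472. , 201.3]), np.float64(36.0)] hullfit [471.9 201.3  35.4]
top dishin 460 z 73.9 mean [472.7 204.6] minc [array([472.6, 206.5]), np.float64(32.7)] hullfit [472.2 203.3  29.3]
top flat 149 z 56.8 mean [ 549.8 -341.1] minc [array([ 550.1, -341.6]), np.float64(17.2)] hullfit [ 549.9 -341.2   16.5]
pad near [[450, -250, 20], [450, -250, 40], [450, -250, 60], [450, -225, 40], [450, -225, 60], [450, -175, 60], [450, -150, 60], [450, -125, 60], [475, -250, 20], [475, -250, 40], [475, -250, 60], [475, -175, 60], [475, -150, 60], [475, -125, 60], [475, -100, 60], [525, -325, 20], [525, -325, 40], [550, -325, 20], [550, -325, 40], [550, -325, 60], [575, -325, 60], [650, -300, 20], [650, -300, 40], [650, -300, 60], [650, -275, 20], [650, -275, 40], [650, -275, 60], [650, -250, 20], [650, -250, 40], [6
[... 1026 characters left out ...]
 [450, -250, 20], [450, -250, 40], [450, -250, 60], [450, -225, 40], [450, -175, 20], [450, -175, 40], [450, -175, 60], [450, -150, 60], [450, -125, 60], [475, -250, 40], [475, -250, 60], [475, -175, 20], [475, -175, 40], [475, -175, 60], [475, -150, 60], [475, -125, 60], [475, -100, 60], [525, -325, 20], [550, -325, 40], [550, -325, 60], [650, -300, 20], [650, -300, 40], [650, -300, 60], [650, -275, 20], [650, -275, 40], [650, -275, 60], [650, -250, 20], [650, -250, 40], [650, -250, 60], [675, -275, 40], [675, -275, 60], [675, -250, 40], [675, -250, 60], [675, -150, 20], [675, -150, 40], [675, -125, 40]]
jack near [[425, 75, 60], [450, 75, 60], [450, 300, 20], [450, 325, 20], [475, 75, 60]]
```

View pics/crop.png

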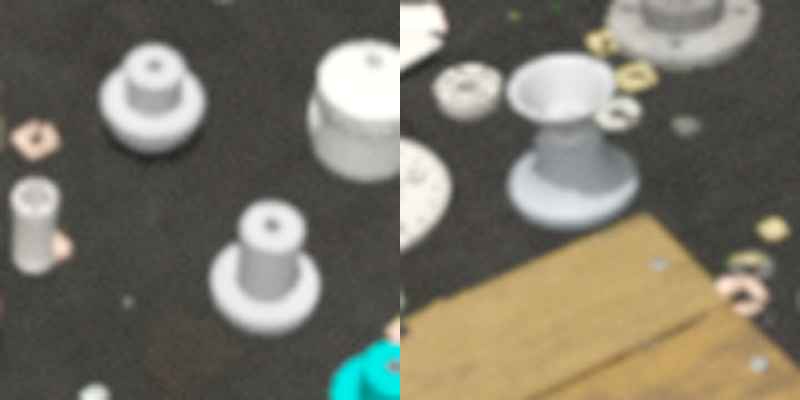

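The crop confirms it. The upper grey pad at (318,242) has a rounded underside, so it is the dome_pad. The lower one at (345,280) has a thin flat foot. The right half shows the open dish at (216,162). The tool's present heading, with the fingers closing along azimuth 64°, clears the neighbours, so no roll is needed.

Call:
play_rows(
  increments=[
    [1,-0.73,-0.458,-0.02,0],
    [1,-0.73,-0.458,-0.02,0],
    [1,-0.73,-0.458,-0.02,0],
    [1,-0.73,-0.458,-0.02,0],
    [1,-0.73,-0.458,-0.02,0],
    [1,-0.73,-0.458,-0.02,0],
    [1,-0.73,-0.458,-0.02,0],
    [1,-0.73,-0.458,-0.02,0],
    [1,-0.73,-0.458,-0.02,0],
  ],
  squeeze=60,
)

```text
time: 2.02
eef_pos: [479.6, 151.0, 241.3]
orientation: [0.225, 0.974, 0.0, -0.0]
ft_force: [0.2, 1.0, -0.3]
width: 85.7
grasp_force: 0.0
```

```bash
cat >> h.py <<'E'
from scipy.spatial.transform import Rotation as Ro
def go(x,y,z,s=None):
    s=s or sensors.observe(); R=Ro.from_quat(s["orientation"]); d=np.array([x,y,z])-s["eef_pos"]
    print("t",s["time"],"at",np.round(s["eef_pos"],1),"q",np.round(s["orientation"],4),"w",s["width"],"F",np.round(s["ft_force"],1),"g",s["grasp_force"]); print("units",np.round(R.inv().apply(d)/500,4))
E
python3 -c "
from h import *
go(567.6,-207.6,110)"
```

```text
t 2.025 at [479.6 151.  241.3] q [ 2.253e-01  9.743e-01  2.000e-04 -2.000e-04] w 85.69733494867123 F [ 0.2  1.  -0.3] g 0.0
units [-0.473  -0.5671  0.2622]
```

Call:
play_rows(
  increments=[
    [1,-0.473,-0.567,0.08,0],
    [1,-0.473,-0.567,0.08,0],
    [1,-0.473,-0.567,0.08,0],
    [1,-0.473,-0.567,0.08,0],
    [1,-0.473,-0.567,0.08,0],
    [1,-0.473,-0.567,0.08,0],
    [1,-0.473,-0.567,0.08,0],
    [1,-0.473,-0.567,0.262,0],
    [1,-0.473,-0.567,0.262,0],
    [1,-0.473,-0.567,0.262,0],
    [1,-0.473,-0.567,0.262,0],
  ],
)

```text
time: 3.4
eef_pos: [568.6, -207.4, 111.8]
orientation: [0.225, 0.974, -0.0, 0.001]
ft_force: [-0.6, 0.0, 0.3]
width: 85.4
grasp_force: 0.0
```

```bash
python3 -c "
from h import *
go(567.6,-207.6,33)
for n in ('top','scene'):
    p=read_camera(n); uv,w=cloud(p); k=(np.hypot(w[:,0]-567,w[:,1]+207)<120)&(w[:,2]>65)&(w[:,2]<260);print(n,k.sum())
    save(p,'pics/near_%s.png'%n,(250,150,400,290) if n=='scene' else (250,130,400,270),4)
"
```

```text
t 3.4 at [ 568.6 -207.4  111.8] q [ 2.249e-01  9.744e-01 -0.000e+00  9.000e-04] w 85.38010690240458 F [-0.6  0.   0.3] g 0.0
units [ 0.0019 -0.0014  0.1576]
top 140
scene 766
```

View pics/near_scene.png

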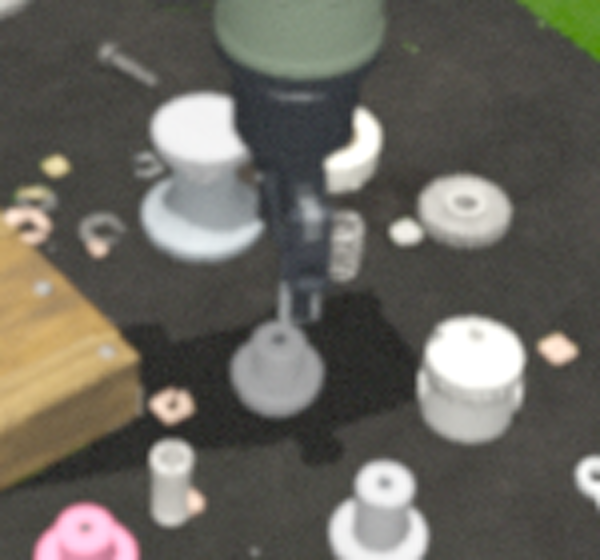

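The pad at crop (278,370) lies under the fingers, and the canister, flat_pad and small cylinder are clear. I'm going down to grip.

Call:
play_rows(
  increments=[
    [1,0,0,0.05,0],
    [1,0,0,0.1,0],
    [1,0,0,0.13,0],
    [1,0,0,0.153,0],
    [1,0,0,0.153,0],
    [1,0,0,0.153,0],
  ],
)

```text
time: 4.25
eef_pos: [568.1, -208.3, 34.5]
orientation: [0.225, 0.974, -0.0, 0.0]
ft_force: [0.4, -0.4, 0.6]
width: 85.2
grasp_force: 0.0
```

```bash
python3 -c "
from h import *
go(567.6,-207.6,33)"
```

```text
t 4.25 at [ 568.1 -208.3   34.5] q [ 2.255e-01  9.743e-01 -1.000e-04  5.000e-04] w 85.24205937281303 F [ 0.4 -0.4  0.6] g 0.0
units [0.0015 0.0007 0.003 ]
```

Call:
play_rows(
  increments=[
    [0.6,0,0,0,0],
    [0.4,0,0,0,0],
    [0.3,0,0,0,0],
    [0.2,0,0,0,0],
    [0.2,0,0,0,0],
    [0.2,0,0,0,0],
  ],
  squeeze=60,
)

```text
time: 5.0
eef_pos: [568.2, -208.0, 34.3]
orientation: [0.225, 0.974, 0.0, 0.0]
ft_force: [-0.5, 1.6, 5.5]
width: 32.1
grasp_force: 58.6
```

Call:
play_rows(
  increments=[
    [0.2,0,0,0,0],
    [0.2,0,0,-0.02,0],
    [0.2,0,0,-0.06,0],
    [0.2,0,0,-0.14,0],
    [0.2,0,0,-0.24,0],
    [0.2,0,0,-0.3,0],
    [0.2,0,0,-0.3,0],
  ],
)

```text
time: 5.88
eef_pos: [568.3, -208.4, 185.9]
orientation: [0.226, 0.974, -0.0, 0.002]
ft_force: [-0.4, -0.6, -6.1]
width: 32.0
grasp_force: 60.2
```

```bash
python3 -c "
from h import *
go(473,200,182)
for n in ('scene',):
    p=read_camera(n); save(p,'pics/lift.png',(250,130,400,270),4)
"
```

```text
t 5.875 at [ 568.3 -208.4  185.9] q [ 2.255e-01  9.742e-01 -2.000e-04  1.500e-03] w 31.998990992906187 F [-0.4 -0.6 -6.1] g 60.19653183175251
units [0.5301 0.6499 0.0064]
```

View pics/lift.png

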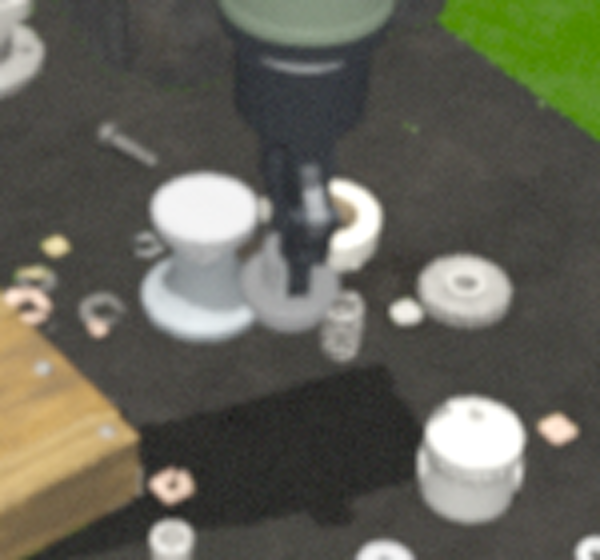

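The pad, at crop (290,285), is held and lifted clear, with a steady 60 N grip. I'm carrying it over the dish.

Call:
play_rows(
  increments=[
    [0.2,0.02,0.025,0,0],
    [0.2,0.07,0.086,0,0],
    [0.2,0.13,0.16,0,0],
    [0.2,0.19,0.233,0,0],
    [0.2,0.25,0.307,0,0],
    [0.2,0.31,0.38,0,0],
    [0.2,0.37,0.454,0,0],
    [0.2,0.43,0.527,0,0],
    [0.2,0.48,0.588,0,0],
    [0.2,0.515,0.631,0,0],
    [0.2,0.53,0.649,0,0],
    [0.2,0.53,0.649,0,0],
  ],
)

```text
time: 7.42
eef_pos: [471.8, 199.9, 183.3]
orientation: [0.225, 0.974, -0.0, -0.0]
ft_force: [-0.3, -1.1, -5.0]
width: 32.2
grasp_force: 60.3
```

Call:
play_rows(
  increments=[
    [0.2,0,0,0.03,0],
    [0.2,0,0,0.06,0],
    [0.2,0,0,0.07,0],
    [0.2,0,0,0.07,0],
  ],
)

```text
time: 7.92
eef_pos: [472.4, 199.1, 148.8]
orientation: [0.226, 0.974, -0.0, -0.0]
ft_force: [-1.0, -0.2, -4.5]
width: 31.5
grasp_force: 60.2
```

```bash
python3 - <<'E'
from h import *
go(473.4,199.7,105)
e=sensors.observe()["eef_pos"]
for n in ("scene","top"):
    p=read_camera(n); save(p,f"pics/over_{n}.png",(150,80,290,220) if n=="scene" else (70,150,210,290),4)
    for r in cut_out("dome_pad",p)[:5]:
        _,w=cloud(p,r["pixels"]); 
        if np.hypot(*(w.mean(0)-e)[:2])<60: print(n,r["p"],r["centre"],len(w),np.percentile(w,[2,50,98],axis=0).round(1).tolist())
    for r in place_of("dome_pad",p):
        q=atz(p,[r["centre"]],e[2]-34)[0]
        if np.hypot(*(q-e)[:2])<60: print(n,"place",r["p"],q.round(1))
E
```

```text
t 7.925 at [472.4 199.1 148.8] q [ 2.259e-01  9.742e-01 -3.000e-04 -1.000e-04] w 31.469111872887577 F [-1.  -0.2 -4.5] g 60.231124316342175
units [-0.0013  0.002   0.0875]
scene 0.66 [216.4, 147.4] 203 [[445.9, 166.5, 122.8], [468.5, 181.5, 143.5], [501.3, 216.0, 170.3]]
scene place 0.51 [472.5 198.1 114.8]
top 0.47 [130.9, 218.5] 165 [[443.8, 171.4, 101.7], [485.3, 187.3, 144.4], [500.5, 208.1, 173.1]]
top place 0.61 [467.4 201.9 114.8]
```

View pics/over_scene.png

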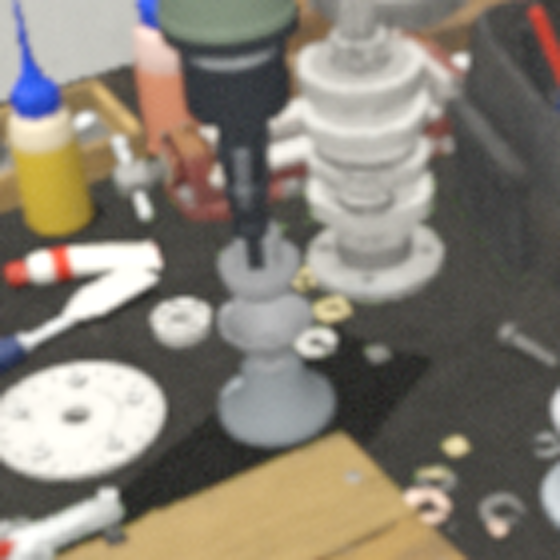

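The pad, at crop (260,270), is right over the dish at (265,325). I'll measure the residual offset and tilt from depth.

```bash
python3 - <<'E'
from h import *
from scipy.optimize import least_squares
e=np.array(sensors.observe()["eef_pos"])
A=[]
for n in ("scene","top"):
    for i in range(3):
        p=read_camera(n); uv,w=cloud(p); d=w-e; r=np.hypot(d[:,0],d[:,1])
        k=(r<36)&(d[:,2]>-30)&(d[:,2]<-7)&(r>10); P=w[k]
        if len(P)>30:
            q=least_squares(lambda c:np.linalg.norm(P-c,axis=1)-30,e-[0,0,7],loss="soft_l1").x; print(n,"sphere",len(P),(q-e).round(1))
        k=(r<30)&(r>19)&(d[:,2]>-12)&(d[:,2]<4); P=w[k]
        if len(P)>15:
            X=np.c_[d[k][:,:2],np.ones(len(P))]; s=least_squares(lambda c:X@c-d[k][:,2],[0,0,-5],loss="soft_l1").x; print(n,"plane",len(P),s.round(3))
        k=(np.hypot(w[:,0]-473,w[:,1]-200)<50)&(w[:,2]>86)&(w[:,2]<96); 
        if k.sum()>20:
            h=cv2.convexHull(w[k][:,:2].astype(np.float32))[:,0].astype(float); print(n,"dish",least_squares(lambda c:np.hypot(*(h-c[:2]).T)-c[2],[473,200,36],loss="soft_l1").x.round(1))
E
```

```text
scene sphere 82 [ 2.3  0.3 -8.8]
scene plane 94 [ 0.023  0.039 -4.405]
scene dish [473.6 198.1  36.3]
scene sphere 79 [ 2.5  0.  -9. ]
scene plane 99 [ 0.025  0.053 -4.248]
scene dish [473.5 198.1  35.8]
scene sphere 82 [ 1.9 -0.1 -8. ]
scene plane 102 [ 0.039  0.051 -4.239]
scene dish [474.1 199.3  36.2]
top plane 129 [ 0.037  0.088 -4.285]
top dish [471.6 200.8  35.2]
top plane 131 [ 0.023  0.05  -4.64 ]
top dish [471.7 201.1  35.2]
top plane 135 [ 0.034  0.055 -4.349]
top dish [471.6 201.   35.2]
```

```bash
python3 - <<'E'
from h import *
from scipy.optimize import least_squares
s=sensors.observe(); e=np.array(s["eef_pos"]); R=Ro.from_quat(s["orientation"]).as_matrix()
D={n:[] for n in("scene","top")}
for n in D:
    for i in range(4): D[n].append(cloud(read_camera(n))[1])
    W=np.vstack(D[n])
    for nm,c in (("held",e-[0,0,4.3]),("pink",None),("turq",None)):
        if c is None:
            g=(381,-270) if nm=="pink" else (545,-453); k=(np.hypot(W[:,0]-g[0],W[:,1]-g[1])<40)&(W[:,2]>53)&(W[:,2]<62); c=np.r_[W[k][:,:2].mean(0),30]
        d=(W-c)@R; r=np.hypot(d[:,0],d[:,1])
        for lab,lim in (("all",99),("nofinger",15)):
            k=(r<29)&(r>19)&(abs(d[:,2])<5)&(abs(d[:,1])<lim); X=np.c_[d[k][:,:2],np.ones(k.sum())]
            q=least_squares(lambda v:X@v+d[k][:,2],[0,0,0],loss="soft_l1").x; print(n,nm,lab,k.sum(),"slope tx,ty",q.round(3))
E
```

```text
scene held all 325 slope tx,ty [-0.012  0.072  0.614]
scene held nofinger 176 slope tx,ty [-0.013  0.073  0.632]
scene pink all 665 slope tx,ty [ 0.012 -0.016  0.506]
scene pink nofinger 334 slope tx,ty [ 0.019 -0.039  0.684]
scene turq all 710 slope tx,ty [0.    0.02  0.683]
scene turq nofinger 346 slope tx,ty [0.002 0.014 0.801]
top held all 475 slope tx,ty [ 0.003  0.051 -0.016]
top held nofinger 330 slope tx,ty [-0.001  0.051 -0.028]
top pink all 969 slope tx,ty [ 0.003 -0.006  0.155]
top pink nofinger 431 slope tx,ty [ 0.002 -0.015  0.099]
top turq all 826 slope tx,ty [-0.007 -0.006  0.144]
top turq nofinger 349 slope tx,ty [-0.011 -0.021  0.093]
```

The held pad leans about 3° along the closing direction. I'll lower it in steps and square it up in the dish before leaving it.

Call:
play_rows(
  increments=[
    [0.2,0,0,0.03,0],
    [0.2,0,0,0.055,0],
    [0.2,0,0,0.07,0],
    [0.2,0,0,0.078,0],
    [0.2,0,0,0.078,0],
  ],
)

```text
time: 9.55
eef_pos: [472.3, 199.8, 109.7]
orientation: [0.225, 0.974, -0.0, -0.0]
ft_force: [0.0, 0.1, -4.2]
width: 32.5
grasp_force: 60.2
```

Call:
play_rows(
  increments=[
    [0.2,0,0,0.003,0],
    [0.2,0,0,0.005,0],
    [0.2,0,0,0.006,0],
    [0.2,0,0,0.006,0],
  ],
)

```text
time: 10.05
eef_pos: [472.3, 199.8, 106.8]
orientation: [0.225, 0.974, -0.0, 0.0]
ft_force: [-0.1, 0.1, -4.8]
width: 32.2
grasp_force: 60.2
```

Call:
play_rows(
  increments=[
    [0.2,0,0,0.002,0],
    [0.2,0,0,0.003,0],
    [0.2,0,0,0.003,0],
  ],
)

```text
time: 10.42
eef_pos: [472.3, 200.0, 105.3]
orientation: [0.225, 0.974, 0.0, 0.0]
ft_force: [-0.4, 1.2, -4.4]
width: 32.3
grasp_force: 60.4
```

Call:
play_rows(
  increments=[
    [0.2,0,0,0.002,0],
    [0.2,0,0,0.003,0],
    [0.2,0,0,0.003,0],
  ],
)

```text
time: 10.8
eef_pos: [472.5, 200.6, 104.1]
orientation: [0.225, 0.974, 0.001, 0.0]
ft_force: [-0.6, 6.1, 2.7]
width: 32.1
grasp_force: 61.0
```

Call:
play_rows(
  increments=[
    [0.2,0.001,0.002,0,0],
    [0.2,0.001,0.003,0,0],
    [0.2,0.001,0.003,0,0],
  ],
)

```text
time: 11.18
eef_pos: [472.5, 200.9, 104.0]
orientation: [0.226, 0.974, -0.0, 0.0]
ft_force: [-1.8, -0.8, 7.0]
width: 32.2
grasp_force: 61.5
```

Call:
play_rows(
  increments=[
    [0.2,0,0,0.001,0],
    [0.2,0,0,0.002,0],
    [0.2,0,0,0.002,0],
  ],
)

```text
time: 11.55
eef_pos: [472.5, 200.9, 103.7]
orientation: [0.226, 0.974, -0.0, 0.0]
ft_force: [-6.0, -3.5, 25.3]
width: 32.2
grasp_force: 63.7
```

```bash
cat > tilt.py <<'E'
from h import *
from scipy.optimize import least_squares
import sys
def tilt(c,lim=99):
    R=Ro.from_quat([.2253,.9743,0,0]).as_matrix()
    for n in("scene","top"):
        W=np.vstack([cloud(read_camera(n))[1] for i in range(3)])
        for z in (30,):
            d=(W-[c[0],c[1],71+30])@R; r=np.hypot(d[:,0],d[:,1])
            k=(r<29)&(r>19)&(abs(d[:,2])<6)&(abs(d[:,1])<lim); X=np.c_[d[k][:,:2],np.ones(k.sum())]
            q=least_squares(lambda v:X@v+d[k][:,2],[0,0,0],loss="soft_l1",f_scale=.7).x; print(n,"annulus",k.sum(),"slope tx,ty, z",q.round(3))
        k=(np.hypot(W[:,0]-c[0],W[:,1]-c[1])<30)&(W[:,2]>122)&(W[:,2]<135)
        if k.sum()>60: print(n,"boss top",k.sum(),np.median(W[k],axis=0).round(1),np.polyfit if 0 else "")
E
python3 -c "
from tilt import *
go(473,201,105); tilt((472.7,200.5))"
```

```text
t 11.55 at [472.5 200.9 103.7] q [ 2.257e-01  9.742e-01 -2.000e-04  3.000e-04] w 32.23466120282125 F [-6.  -3.5 25.3] g 63.65542658488266
units [-0.0008  0.0006 -0.0025]
scene annulus 243 slope tx,ty, z [-1.000e-03  2.800e-02 -1.113e+00]
scene boss top 79 [472.8 182.8 127.4] 
top annulus 304 slope tx,ty, z [ 0.008  0.036 -1.114]
```

It is seated: the load rose to about 25 N with the height where expected. I'll unload, nudge to straighten, then open.

Call:
play_rows(
  increments=[
    [0.2,0,0.001,-0.001,0],
    [0.2,0,0.002,-0.0015,0],
    [0.2,0,0.002,-0.0015,0],
  ],
  squeeze=30,
)

```text
time: 12.22
eef_pos: [472.5, 201.0, 103.9]
orientation: [0.226, 0.974, -0.001, -0.0]
ft_force: [-4.9, -7.2, 14.3]
width: 31.8
grasp_force: 62.2
```

Call:
play_rows(
  increments=[
    [0.45,0,0,0,0],
    [0.6,0,0,0,0],
    [0.6,0,0,0,0],
    [0.6,0,0,0,0],
  ],
)

```text
time: 12.72
eef_pos: [473.0, 202.3, 103.5]
orientation: [0.225, 0.974, -0.0, 0.0]
ft_force: [-0.2, 0.1, 0.5]
width: 51.2
grasp_force: 0.0
```

```bash
python3 -c "
from tilt import *
go(473,201,105); tilt((472.7,200.5))
p=read_camera('scene'); save(p,'pics/rel.png',(180,100,260,180),6)"
```

```text
t 12.725 at [473.  202.3 103.5] q [ 0.2255  0.9743 -0.      0.    ] w 51.16775257085664 F [-0.2  0.1  0.5] g 0.0
units [-0.0012 -0.0023 -0.003 ]
scene annulus 211 slope tx,ty, z [-0.02   0.055 -0.873]
top annulus 282 slope tx,ty, z [ 0.007  0.059 -0.902]
```

View pics/rel.png

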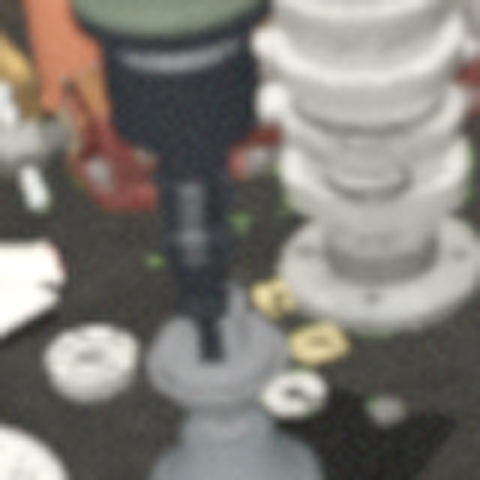

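The pad sits in the dish at crop (215,360). I'll lift clear and measure its tilt without the fingers in the way.

Call:
play_rows(
  increments=[
    [0.7,0,0,-0.03,0],
    [0.7,0,0,-0.1,0],
    [0.7,0,0,-0.18,0],
    [0.7,0,0,-0.2,0],
    [0.7,-0.15,0,-0.2,0],
    [0.7,-0.3,0,-0.2,0],
    [0.7,-0.3,0,-0.2,0],
  ],
)

```text
time: 13.95
eef_pos: [609.6, 133.8, 203.2]
orientation: [0.227, 0.974, -0.001, 0.0]
ft_force: [-0.6, 0.7, -0.0]
width: 59.6
grasp_force: 0.0
```

```bash
cat > t2.py <<'E'
from tilt import *
R=Ro.from_quat([.2253,.9743,0,0]).as_matrix()
go(473,201,105)
def circ(P,r0):
    h=cv2.convexHull(P.astype(np.float32))[:,0].astype(float); return least_squares(lambda c:np.hypot(*(h-c[:2]).T)-c[2],[*P.mean(0),r0],loss="soft_l1").x.round(1)
for n in("scene","top"):
    W=np.vstack([cloud(read_camera(n))[1] for i in range(4)])
    for nm,c,zz in (("ours",(472.7,200.5),70),("pink",(381,-270),0),("turq",(545,-453),0)):
        L=W[np.hypot(W[:,0]-c[0],W[:,1]-c[1])<45]; z=L[:,2]-zz
        T=L[(z>52)&(z<63)]; A=circ(T[:,:2],17); tt=(T[:,:2]-A[:2]); k=np.hypot(*tt.T)<13
        d=(T[k]-[*A[:2],0])@R; st=np.linalg.lstsq(np.c_[d[:,:2],np.ones(k.sum())],-d[:,2],rcond=None)[0]
        d=(L-[*A[:2],zz+29])@R; r=np.hypot(d[:,0],d[:,1]); k=(r<28)&(r>20)&(abs(d[:,2])<5)
        X=np.c_[d[k][:,:2],np.ones(k.sum())]; q=least_squares(lambda v:X@v+d[k][:,2],[0,0,0],loss="soft_l1",f_scale=.7).x
        B=circ(L[(z>20)&(z<36)][:,:2],30)
        print(n,nm,"top",A,np.median(T[:,2]).round(1),"slope",st[:2].round(3),"| ann",k.sum(),q.round(3),"wide",B)
E
python3 t2.py
```

```text
t 13.95 at [609.6 133.8 203.2] q [ 2.268e-01  9.739e-01 -5.000e-04  1.000e-04] w 59.555351713728356 F [-0.6  0.7 -0. ] g 0.0
units [3.046e-01 1.000e-04 1.962e-01]
scene ours top [472.9 196.7  17.8] 126.9 slope [0.001 0.09 ] | ann 282 [0.021 0.066 0.823] wide [472.8 196.5  35.4]
scene pink top [ 378.3 -271.9   17.6] 56.7 slope [-0.011  0.028] | ann 509 [ 0.008 -0.013  1.441] wide [ 378.8 -271.7   30. ]
scene turq top [ 546.5 -452.5   17.9] 57.7 slope [ 0.002 -0.009] | ann 555 [-0.007  0.026  1.974] wide [ 546.2 -453.1   30.5]Traceback (most recent call last):
  File "t2.py", line 10, in <module>
    T=L[(z>52)&(z<63)]; A=circ(T[:,:2],17); tt=(T[:,:2]-A[:2]); k=np.hypot(*tt.T)<13
                          ~~~~^^^^^^^^^^^^
  File "t2.py", line 5, in circ
    h=cv2.convexHull(P.astype(np.float32))[:,0].astype(float); return least_squares(lambda c:np.hypot(*(h-c[:2]).T)-c[2],[*P.mean(0),r0],loss="soft_l1").x.round(1)
      ~~~~~~~~~~~~~~~~~~~~~~~~~~~~~~~~~~~~^^^^^
TypeError: 'NoneType' object is not subscriptable
```

The unobstructed view shows the pad leaning about 4° along -tool-y, with its boss top at (472.9,196.7) against the dish at about (473,199). I'll go back over it, close gently at the dish axis to square it up, and check before opening.

Call:
play_rows(
  increments=[
    [0.7,0.15,0,0,0],
    [0.7,0.28,0,0,0],
    [0.7,0.3,0,0,0],
    [0.7,0.3,0,0,0],
    [0.7,0.3,0,0.1,0],
    [0.7,0.3,0,0.16,0],
    [0.7,0.3,0,0.187,0],
    [0.7,0.3,0,0.187,0],
    [0.7,0.3,0,0.187,0],
  ],
  squeeze=20,
)

```text
time: 15.48
eef_pos: [473.5, 202.4, 111.1]
orientation: [0.226, 0.974, 0.0, 0.001]
ft_force: [-0.5, 0.3, -0.6]
width: 59.8
grasp_force: 0.0
```

Call:
play_rows(
  increments=[
    [0.55,0,0,0,0],
    [0.45,0,0,0,0],
    [0.38,0,0,0,0],
    [0.3,0,0,0,0],
    [0.3,0,0,0,0],
  ],
  squeeze=20,
)

```text
time: 16.1
eef_pos: [472.7, 201.7, 110.2]
orientation: [0.226, 0.974, -0.001, -0.0]
ft_force: [-3.1, -5.6, 5.0]
width: 33.1
grasp_force: 20.2
```

```bash
python3 -c "
from tilt import *
go(473,202,110); tilt((472.7,200))"
```

```text
t 16.1 at [472.7 201.7 110.2] q [ 2.257e-01  9.742e-01 -6.000e-04 -2.000e-04] w 33.05821962899878 F [-3.1 -5.6  5. ] g 20.155937917297706
units [-0.0003  0.0009  0.0003]
scene annulus 232 slope tx,ty, z [-0.009  0.04  -0.944]
scene boss top 95 [468.8 181.9 127.1] 
top annulus 317 slope tx,ty, z [ 0.019  0.024 -0.816]
```

Call:
play_rows(
  increments=[
    [0.3,0,0.001,0,0],
    [0.3,0,0.002,0,0],
    [0.3,0,0.002,0,0],
    [0.5,0,0.002,0,0],
    [0.6,0,0,0,0],
    [0.7,0,0,0,0],
    [0.7,0,0,-0.09,0],
    [0.7,0,0,-0.2,0],
    [0.7,0,0,-0.2,0],
    [0.7,0.12,0,-0.2,0],
    [0.7,0.24,0,-0.2,0],
    [0.7,0.24,0,-0.2,0],
  ],
)

```text
time: 17.9
eef_pos: [362.0, 256.9, 209.9]
orientation: [0.223, 0.975, -0.0, -0.001]
ft_force: [-0.4, -0.2, 0.2]
width: 59.9
grasp_force: 0.0
```

```bash
sed -i 's/        T=L\[/        if ((z>52)\&(z<63)).sum()<20: print(n,nm,"hidden"); continue\n        T=L[/' t2.py; python3 t2.py; python3 - <<'E'
from h import *
a=[]
for n,b in (("scene",(185,125,245,205)),("top",(110,180,170,260))):
    p=read_camera(n); a.append(cv2.resize(p["pixels"][b[1]:b[3],b[0]:b[2],::-1],(400,533),interpolation=cv2.INTER_CUBIC))
cv2.imwrite("pics/chk.png",np.hstack(a))
E
```

```text
t 17.9 at [362.  256.9 209.9] q [ 2.228e-01  9.749e-01 -1.000e-04 -8.000e-04] w 59.87698296743139 F [-0.4 -0.2  0.2] g 0.0
units [-0.2489 -0.0041  0.2094]
scene ours top [473.4 196.6  17.5] 126.7 slope [0.029 0.072] | ann 278 [0.005 0.036 1.081] wide [472.4 195.3  35.3]
scene pink top [ 379.  -272.    17.5] 56.7 slope [0.007 0.003] | ann 496 [ 0.004 -0.023  1.497] wide [ 378.8 -271.8   29.8]
scene turq top [ 546.6 -452.6   17.8] 57.7 slope [-0.     0.013] | ann 545 [0.004 0.017 1.861] wide [ 546.2 -453.1   30.5]
top ours top [471.7 200.8  17. ] 126.9 slope [-0.016  0.018] | ann 784 [0.002 0.016 1.002] wide [471.6 201.1  35.5]
top pink top [ 378.7 -271.    16.9] 57.1 slope [ 0.003 -0.003] | ann 775 [ 0.008 -0.006  1.07 ] wide [ 378.8 -271.2   29.6]
top turq top [ 544.5 -450.4   16.9] 56.6 slope [-0.002  0.001] | ann 663 [-0.009 -0.005  0.941] wide [ 545.  -450.8   29.9]
```

View pics/chk.png

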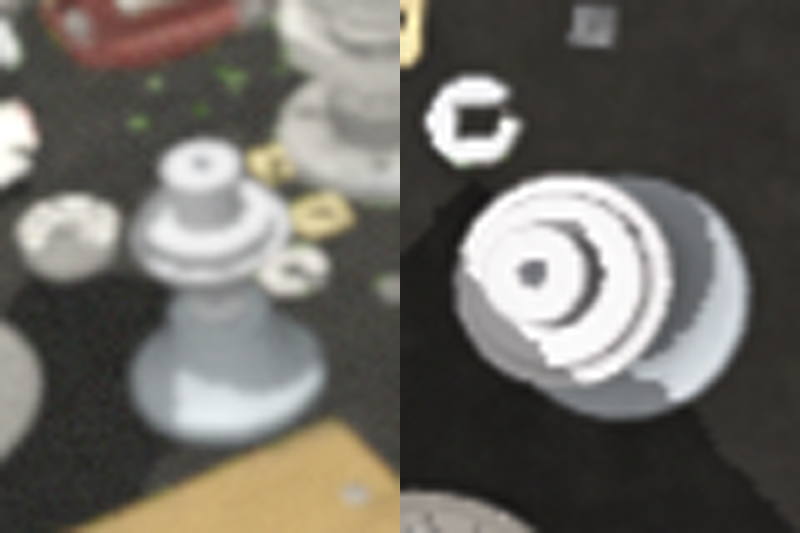

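In the cleared view the boss at (530,270) is concentric with the dish rim. The top camera puts the boss at (471.7,200.8) against a dish at (471.9,201.3). The tilt is about 1°, and the height shows the pad fully home. I'm handing in.

```bash
python3 -c "
from bench import robot
print(robot.close_job())"
```

```text
the job is handed in; nothing more can be done
None
```

The dome pad sits in the dished jack, boss up, centred to about 0.5 mm, upright to about 1° by the top camera and fully home; the scene camera read 2–4° of lean, and the job is handed in at about 18 s of the 38 s limit with the flat pad never touched.

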